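Weigh a mailing tube by lifting it off the tared parcel scale

ROBOT

A 6-joint arm with a two-finger parallel gripper is mounted at the origin on the work surface. World frame = base frame: x ahead of the robot, y to its left, z up, the work surface at z = 0. Lengths are in m, angles in degrees, forces in N, time in s.
With the tool pointing down it reaches from about 0.275 to 0.85 m from the base axis. Payload 19 kg.
Tool frame: the origin (TCP) lies at the centre of the arm's flange, where the gripper is bolted on; the fingertips stand 173 mm ahead of it and the grasp point (between the pads) lies 155 mm ahead of it; z points along the fingers, y is the line along which they close (so a half turn about z gives the same grasp; the last joint's range is limited). The gripper opens to 85 mm and grips with 20 to 120 N. Pads are 22 mm wide; open, the fingers measure 114 mm over their backs; the gripper's body (76 mm by 85 mm) begins 54 mm behind the grasp point. The pads swing forward as they close: fully open they stand 13 mm farther back than shut.
Start: joints at [-82.048, 8.623, 82.357, -0, 89.026, -7.678], TCP at [0.155, -0.554, 0.405] pointing down, gripper open.
Joint ranges: [-160.23, 160.23], [-39.13, 120.54], [6.94, 153.29], [-79.49, 259.48], [9.18, 160.14], [-161.06, 161.06]. Speed limits (degrees/s): [108.29, 108.29, 127.2, 172.46, 172.46, 172.46].

INTERFACE

Orientations are given as [roll, pitch, yaw] about the fixed x, y, z axes, in that order (R = Rz(yaw) Ry(pitch) Rx(roll)).
In Python, from cell import get_obs, camera, calibration, hand_in gives the robot as it stands.
- The arm moves only by the tool jog_arm, never from a script. Its argument "plan" is a list that holds one entry, the list of rows, each a list of 7 numbers: the shift along the tool's x, y, z in cm, then the turn, a rotation vector about the tool's x, y, z in rad, then the opening, from -1 (shut) to 1 (fully open). In form: [[[dx, dy, dz, wx, wy, wz, gripper], ...]]. A call has 1 to 10 rows; each row shifts and turns the commanded pose from where the row before left it, along the tool's axes as they then stand; what a row does not reach is not made up. A row lasts 1/12 s, in which the tool goes at most 41.7 mm and 7.16 degrees, less where a joint would pass 70% of its speed; a pose out of reach is approached as far as the arm can. A call with a gripper value outside its range is refused whole. The fingers move at their own pace and stop on an object; "force" is the grip in N (left out, the last holds). Time passes only in rows, so rows that do not move let the fingers close. It gives the time, the measured TCP pose, the force, the opening and the grip force at its end, in the units of the state.
- get_obs(): the state, without advancing time (a new reading comes with each control period).
- camera(name): name is "scene" or "top" or "wrist"; returns the picture (400x640x3 uint8, red, green, blue); there is no depth.
- calibration(name): a dict with "intrinsics" (3x3 intrinsics, pixels), "k1" (the pictures are not rectified: a ray, as slopes to the right and down, at radius r is drawn at 1 + k1 r^2 times it, then the intrinsics apply), "eye" and "orientation" of the camera in the world; the wrist camera has in their place "T_tool_cam" (4x4, takes a point from camera to tool coordinates, whose origin is the TCP and whose axes are the flange's). Camera axes: x right, y up, looking along -z (the intrinsics and any distortion apply to the point x, -y, -z); pixel columns grow to the right and rows downward; lengths in m; the calibration is good to about 2 mm. A picture is of the moment at which its call begins: read the wrist's pose just before it. calibration takes no time and is no camera call.
- hand_in(): hands the job in; it is judged then, once.
The state is a dict: "t": time; "joints": joint angles; "joint_velocities": joint speeds; "joint_efforts": joint torques, N m; "ee_pos": TCP position; "orientation": TCP orientation; "wrist_force": force on the tool from outside, world axes, zero at the start; "ft_torque": the same for the moment, N m; "opening": finger opening in m; "finger_force": force on a finger pad.
Only numpy, scipy, OpenCV 4.12 (cv2) and the standard library are available. Lean on these libraries where they do the work, as an engineer would, in place of code of your own. Each camera call takes 0.05 s, during which the arm holds its last target. There are 200 camera calls.

TASK

Find the weight of the mailing tube by taking it off the scale: with everything still in the tote, turn the tare knob, which turns the dial with it, until the pointer reads zero (the broad mark), then grip the tube by its middle and lift it straight up, about 10 cm, clear of the tote. Finish while holding it there, level and still above the tote, so that the scale shows what was taken off; do not put it down or let go, and leave the tote, the cartons in it and everything else on the table in place.

Things in the scene. Friction and masses are not known exactly. Their poses are not given: they have to be found in the camera images.
- dial_center (a point): Centre of the round white dial card (128 mm across) that lies face up on the low console at the right-hand end of the grey parcel scale, on its face, 89 mm above the table. The scale is fixed to the table. Axes are those of the scale and do not turn with the knob: x away from the robot, y from the console towards the platter, z up. The console top is 160 x 150 mm.
- dial_zero (a point): The dial's zero, 48 mm from the centre, at the inner end of the broadest black mark (10 mm wide): the pointer tip is over this point when it reads zero. The whole dial card turns with the tare knob, angle for angle, the zero mark being in line with the knob's bar. The thin marks are 0.2 rad (100 g) apart: clockwise of zero (from above) is plus, anticlockwise is minus.
- pointer_tip (a point): Tip of the black pointer (5 mm wide, tip 48 mm from the dial centre, just above the card, cannot be touched). Only load on the platter moves it: 2 rad per kg, clockwise from above when load is added, anticlockwise when something is lifted off. The knob turns the card under it. At the start it points roughly away from the robot, 0.35 to 1.45 rad clockwise of the zero mark.
- dial_minus (a point): Point on the dial card, turning with it, 48 mm from the centre, 0.9 rad anticlockwise of zero (reads minus 450 g): about where the pointer tip comes to once the tube is lifted off a zeroed scale (the tube weighs 380 to 520 g).
- knob_grip (a point): Grip point of the tare knob, on its vertical axis above the dial centre. The knob is a black bar 44 mm long (its own x, towards the zero mark), 12 mm thick (its own y) and 26 mm high: from 17 mm below to 9 mm above this point, which is 113 mm above the table. Axes turn with the knob. It turns stiffly (0.05 N m) and stays where it is left.
- tare_knob (a joint): Angle of the tare knob and dial card, rad, growing clockwise seen from above; range -3 to 3. 0 has no special meaning: the pointer, not this angle, tells when the scale reads zero.
- tube: Round cardboard mailing tube with white end caps, 50 mm in diameter, 262 mm long, balanced at its middle. Lies level in the tote, on the side nearer the robot, with its axis 95 mm above the table, 29 mm above the underside of the tote, with 70 mm free on either side of its axis. Origin: middle of the tube, on its axis. y runs along the tube.
- tote: Open grey plastic tote 224 x 300 x 42 mm (x,y,z), walls and floor 4 mm, loose on the platter of the scale, 66 mm above the table; the platter sinks and rises a few mm with load (800 N/m). Origin: centre of its underside. The tube lies along y at x = -37 mm, between pairs of 8 mm high ribs 70 to 120 mm from its middle.
- carton_a: Small brown cardboard carton 55 x 100 x 55 mm (x,y,z) standing in the tote, on the far side from the tube. Origin: centre of its underside. Leave it in the tote.
- carton_b: Small brown cardboard carton 50 x 80 x 40 mm (x,y,z) standing in the tote, on the far side from the tube. Origin: centre of its underside. Leave it in the tote.
- parcel_flat: Bystander: flat cardboard carton 170 x 120 x 40 mm to the left. Origin: centre of its underside.
- stamp: Bystander: wooden hand stamp, 50 x 30 mm foot, 70 mm high, to the right. Origin: centre of its underside.
- tape_dispenser: Bystander: black desk tape dispenser 150 x 60 mm, 90 mm high, to the right. Origin: centre of its underside.
- pen_cup: Bystander: dark steel pen cup, 76 mm wide, 95 mm high, to the right. Origin: centre of its underside.

How it is judged:
By the outcome, as a careful person would: the job done as asked, in the order asked, and still so for the second after the job is handed in, while the arm keeps its last pose, push and grip.
It also fails if it takes over 51 s, if anything falls off the work surface, if the arm or the gripper's body presses on something with over 40 N, if the wrist force passes 120 N, or if a joint passes its speed limit or range.

## Working session

There is one attempt and no reset: what is moved stays moved. The work goes in short steps, Python scripts to look and compute and a tool call to move; the robot and the scene stay as the last step left them, time stands still between calls to the robot, and variables do not carry over. Pictures are saved under pics/ and viewed, at most 10 in all, crops included, and the job is handed in when it is done.

Besides the shell and the picture viewer there is one more tool, called in YAML: its name, and indented under it one key for each argument. jog_arm: Moves the arm, as the interface text tells. Its arguments: {"type":"object","properties":{"plan":{"type":"array","items":{"type":"array","items":{"type":"array","items":{"type":"number"}}}},"force":{"type":"number"}},"required":["plan"]}

```bash
mkdir -p pics
cat > h.py <<'E'
import numpy as np, cv2
from scipy.spatial.transform import Rotation as R
from cell import get_obs, camera, calibration, hand_in
def cam(name):
    c=calibration(name); K=np.array(c["intrinsics"])
    if "T_tool_cam" in c:
        o=get_obs(); T=np.eye(4); T[:3,:3]=R.from_euler('xyz',o["orientation"],degrees=True).as_matrix(); T[:3,3]=o["ee_pos"]
        T=T@np.array(c["T_tool_cam"]); return K,c["k1"],T[:3,3],T[:3,:3]
    M=np.array(c["orientation"],float)
    if M.shape!=(3,3): M=R.from_euler('xyz',M,degrees=True).as_matrix()
    return K,c["k1"],np.array(c["eye"]),M
def ray(C,px):
    K,k1,e,M=C; p=np.atleast_2d(np.array(px,float))
    n=cv2.undistortPoints(p.reshape(-1,1,2),K,np.array([k1,0,0,0,0.])).reshape(-1,2)
    return e,np.c_[n[:,0],-n[:,1],-np.ones(len(n))]@M.T
def plane(C,px,z):
    e,d=ray(C,px); return e+d*((z-e[2])/d[:,2])[:,None]
def proj(C,P):
    K,k1,e,M=C; q=(np.atleast_2d(P)-e)@M; n=np.c_[q[:,0],-q[:,1]]/-q[:,2:]
    return (n*(1+k1*(n**2).sum(1))[:,None])@K[:2,:2].T+K[:2,2]
def tri(A,a,B,b):
    A_=[];b_=[]
    for C,p in((A,a),(B,b)):
        e,d=ray(C,p); d=d[0]/np.linalg.norm(d[0]); Q=np.eye(3)-np.outer(d,d); A_.append(Q); b_.append(Q@e)
    return np.linalg.lstsq(np.vstack(A_),np.hstack(b_),rcond=None)[0]
def save(n,im): cv2.imwrite(f"pics/{n}.png",im[:,:,::-1])
E
python3 - <<'E'
from h import *
for n in("scene","top","wrist"):
    im=camera(n); np.save(n+"0.npy",im); save(n+"0",im)
    C=cam(n); print(n,C[0].tolist(),C[1],C[2],C[3].round(3).tolist())
print(get_obs())
E
```

```text
scene [[411.896642424344, 0.0, 318.62308045151616], [0.0, 411.896642424344, 192.08262238127904], [0.0, 0.0, 1.0]] -0.07896068946008522 [1.07688819 0.57309947 0.926492  ] [[-0.745, -0.507, 0.433], [0.667, -0.554, 0.498], [-0.013, 0.66, 0.751]]
top [[362.8569593992598, 0.0, 321.39616265024824], [0.0, 362.8569593992598, 199.7255616636252], [0.0, 0.0, 1.0]] 0.007462735590393286 [0.41621478 0.01191179 1.05072516] [[0.002, 0.983, -0.185], [-1.0, 0.005, 0.013], [0.014, 0.185, 0.983]]
wrist [[296.46331775637174, 0.0, 319.29642113797655], [0.0, 296.46331775637174, 197.90256288330076], [0.0, 0.0, 1.0]] -0.05124060358746419 [ 0.21995279 -0.53581999  0.37362978] [[0.27, 0.929, 0.254], [-0.963, 0.26, 0.07], [-0.001, -0.263, 0.965]]
{'t': 0.15, 'joints': array([-8.20477514e+01,  8.64443637e+00,  8.23827788e+01,  1.29395841e-03,
        8.90258132e+01, -7.67856690e+00]), 'joint_velocities': array([-0.0042652 , -0.14846601, -0.10094522,  0.0186667 ,  0.02265202,
       -0.07871819]), 'joint_efforts': array([ 3.66671244e-03, -7.13381481e+01, -5.71042979e+01, -1.79453314e-04,
        6.98529082e-03,  7.36561310e-05]), 'ee_pos': array([ 0.15489881, -0.55371987,  0.404229  ]), 'orientation': array([-1.79947620e+02, -8.36755098e-03,  1.56307890e+01]), 'wrist_force': array([-0.14123448,  0.01441204, -0.07364771]), 'ft_torque': array([ 0.02748062,  0.00271883, -0.01561495]), 'finger_force': 0.0, 'opening': 0.0853666037576725}
```

View pics/top0.png

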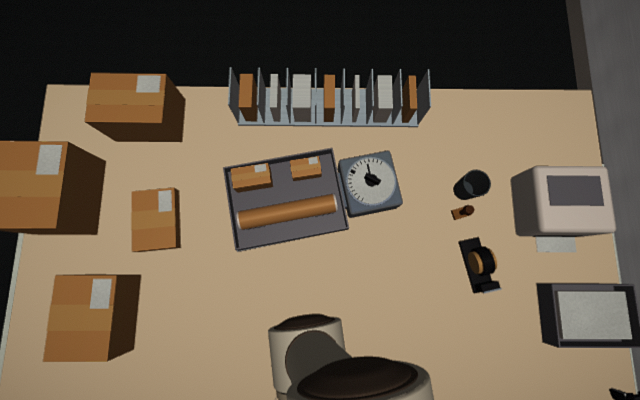

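View pics/wrist0.png

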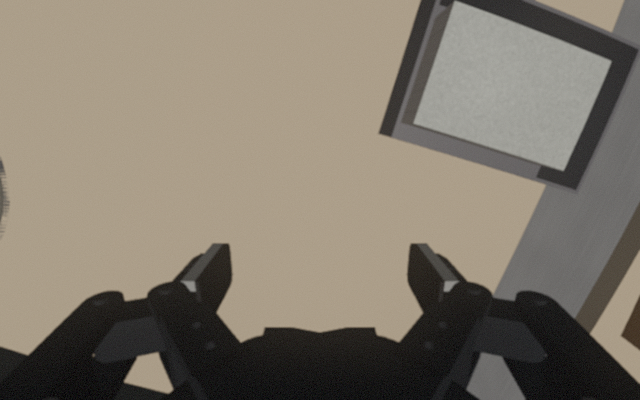

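View pics/scene0.png

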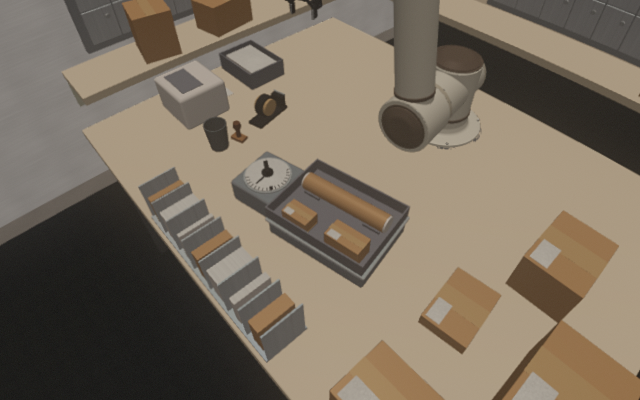

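The top view shows the dial at about (371,180) and the tube from (241,220) to (334,203). In the scene view they are at (268,175) and (345,200). The wrist view shows only bare table.

Run:
```python
from h import *
T,S=cam("top"),cam("scene"); it,is_=np.load("top0.npy"),np.load("scene0.npy")
def dial(im,box):
    x0,y0,x1,y1=box; h=cv2.cvtColor(im,cv2.COLOR_RGB2HSV)[y0:y1,x0:x1]
    m=((h[...,2]>110)&(h[...,1]<60)).astype(np.uint8)
    m=cv2.morphologyEx(m,cv2.MORPH_CLOSE,np.ones((5,5)))
    c=max(cv2.findContours(m,0,2)[0],key=cv2.contourArea); hl=cv2.convexHull(c); return hl.reshape(-1,2)+[x0,y0]
def tube(im,box):
    x0,y0,x1,y1=box; h=cv2.cvtColor(im,cv2.COLOR_RGB2HSV)[y0:y1,x0:x1]
    m=((h[...,0]<22)&(h[...,1]>90)&(h[...,2]>60)).astype(np.uint8)
    c=max(cv2.findContours(m,0,2)[0],key=cv2.contourArea); return cv2.minAreaRect(c+np.array([x0,y0])),c.reshape(-1,2)+[x0,y0]
dt=dial(it,(342,150,402,212)); ds=dial(is_,(235,150,300,198))
et,es=cv2.fitEllipse(dt),cv2.fitEllipse(ds); print(et,es,"dial tri",tri(T,et[0],S,es[0]))
for C,d in((T,dt),(S,ds)):
    (c,r)=cv2.minEnclosingCircle(plane(C,d,.089)[:,:2].astype(np.float32)); print("on plane",c,r)
rt,ct=tube(it,(228,190,345,235)); rs,cs=tube(is_,(295,160,400,232)); print(rt,rs,"tube tri",tri(T,rt[0],S,rs[0]))
for C,c in((T,ct),(S,cs)):
    P=plane(C,c,.1)[:,:2].astype(np.float32); print(cv2.minAreaRect(P))
a=cv2.resize(it[140:225,330:412],None,fx=6,fy=6,interpolation=cv2.INTER_CUBIC); 
b=cv2.resize(is_[145:205,228:305],None,fx=6,fy=6,interpolation=cv2.INTER_CUBIC)
o=np.zeros((max(a.shape[0],b.shape[0]),800,3),np.uint8);a=a[:,:400+92];o[:a.shape[0],:a.shape[1]]=a; b=b[:,:308*1];o[:b.shape[0],492:492+b.shape[1]]=b; save("dial0",o)
```

```text
((373.82476806640625, 179.19154357910156), (52.56068801879883, 59.12353515625), 109.36393737792969) ((266.005859375, 160.86563110351562), (61.53205108642578, 69.37239837646484), 71.36280059814453) dial tri [ 0.64656125 -0.1388691   0.12906543]
on plane (0.6614037752151489, -0.14931058883666992) 0.08557680249214172
on plane (0.6351606845855713, -0.16952691972255707) 0.1123274564743042
((286.40380859375, 211.484619140625), (18.61185073852539, 97.42385864257812), 79.42646789550781) ((344.91339111328125, 200.95327758789062), (92.05140686035156, 18.898967742919922), 28.345693588256836) tube tri [0.56506284 0.09139296 0.09344385]
((0.5636943578720093, 0.0908675342798233), (0.0497041717171669, 0.2568815350532532), 11.064024925231934)
((0.5690803527832031, 0.08933111280202866), (0.05864565074443817, 0.26304954290390015), 11.086969375610352)
```

View pics/dial0.png

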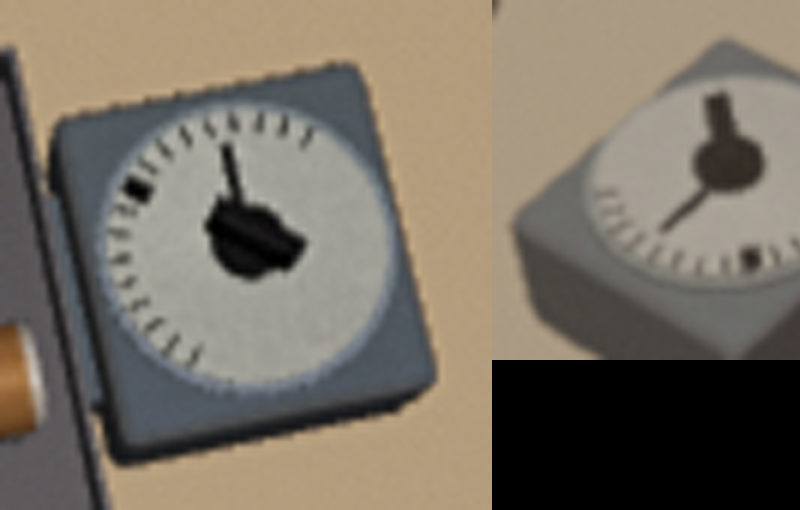

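The crop shows the dial centre near top pixel (371,181), the zero mark at (352.8,171.7) and the pointer tip at (367.7,164.7). That puts the pointer about 0.9 rad clockwise of zero.

```bash
cat >> h.py <<'E'
def togo(p,yaw,o=None):
    "shift in cm along the tool axes as they stand now, and turn (rotvec in tool axes, rad), to tool-down pose"
    o=o or get_obs(); M=R.from_euler('xyz',o["orientation"],degrees=True)
    d=M.inv().apply(np.array(p)-o["ee_pos"])*100; w=(M.inv()*R.from_euler('xyz',[180,0,yaw],degrees=True)).as_rotvec()
    return d.round(2),w.round(3)
E
python3 - <<'E'
from h import *
T,S=cam("top"),cam("scene")
c,z,p=plane(T,[[371.1,181],[352.8,171.7],[367.7,164.7]],.089); print(c,z,p)
a=lambda v:np.degrees(np.arctan2(v[1],v[0])); print(a(z-c),a(p-c))
print("scene", proj(S,c), "tri", tri(T,[371.1,181],S,[268,175]))
o=get_obs(); print(togo([c[0],c[1],.4],62.85)); o["orientation"]=np.array([180,0,62.85]); print(togo([c[0],c[1],.4],62.85,o))
E
```

```text
[ 0.65015013 -0.13650009  0.089     ] [ 0.67606021 -0.08686413  0.089     ] [ 0.69619385 -0.12818559  0.089     ]
62.43534421586649 10.236068774973182
scene [[267.61373002 172.1630826 ]] tri [ 0.65161726 -0.13698183  0.07855194]
(array([ 58.93, -26.83,   0.46]), array([-0.001, -0.001, -0.824]))
(array([59.72, 25.03,  0.42]), array([0., 0., 0.]))
```

jog_arm:
  plan:
    - [[0,0,0,0,0,-0.103,1],[0,0,0,0,0,-0.103,1],[0,0,0,0,0,-0.103,1],[0,0,0,0,0,-0.103,1],[0,0,0,0,0,-0.103,1],[0,0,0,0,0,-0.103,1],[0,0,0,0,0,-0.103,1],[0,0,0,0,0,-0.103,1]]

```text
t: 0.82
ee_pos: [0.1549, -0.5537, 0.4044]
orientation: [-180.0, -0.0, 63.1]
wrist_force: [-0.3, -0.7, 0.1]
opening: 0.0856
finger_force: 0.0
```

jog_arm:
  plan:
    - [[2.5,1.05,0,0,0,0,1],[2.5,1.05,0,0,0,0,1],[2.5,1.05,0,0,0,0,1],[2.5,1.05,0,0,0,0,1],[2.5,1.05,0,0,0,0,1],[2.5,1.05,0,0,0,0,1],[2.5,1.05,0,0,0,0,1],[2.5,1.05,0,0,0,0,1],[2.5,1.05,0,0,0,0,1],[2.5,1.05,0,0,0,0,1]]

```text
t: 1.65
ee_pos: [0.3633, -0.3782, 0.4046]
orientation: [-180.0, -0.0, 62.8]
wrist_force: [0.9, -1.0, 0.7]
opening: 0.0855
finger_force: 0.0
```

jog_arm:
  plan:
    - [[2.5,1.05,0,0,0,0,1],[2.5,1.05,0,0,0,0,1],[2.5,1.05,0,0,0,0,1],[2.5,1.05,0,0,0,0,1],[2.5,1.05,0,0,0,0,1],[2.5,1.05,0,0,0,0,1],[2.5,1.05,0,0,0,0,1],[2.5,1.05,0,0,0,0,1],[2.5,1.05,0,0,0,0,1],[2.5,1.05,0,0,0,0,1]]

```text
t: 2.48
ee_pos: [0.5709, -0.2036, 0.4045]
orientation: [-180.0, -0.0, 62.8]
wrist_force: [0.4, 0.0, 0.6]
opening: 0.0857
finger_force: 0.0
```

jog_arm:
  plan:
    - [[2.4,1.0,0,0,0,0,1],[2.4,1.0,0,0,0,0,1],[2.4,1.0,0,0,0,0,1],[2,0.8,0,0,0,0,1],[0,0,0,0,0,0,1],[0,0,0,0,0,0,1],[0,0,0,0,0,0,1]]

```text
t: 3.07
ee_pos: [0.6456, -0.1404, 0.4043]
orientation: [-180.0, 0.0, 62.8]
wrist_force: [0.4, -0.3, -0.6]
opening: 0.0854
finger_force: 0.0
```

Run:
```python
from h import *
C=cam("wrist"); im=camera("wrist"); save("wrist1",im); np.save("wrist1.npy",im); import pickle; pickle.dump(C,open("C1.pkl","wb"))
o=get_obs(); print(o["t"],o["ee_pos"],o["orientation"],o["joints"],togo([.650,-.1365,.4],62.4))
```

```text
3.1167 [ 0.64540308 -0.14064138  0.4046094 ] [-1.79979826e+02  5.96965707e-03  6.28187262e+01] [-1.89692994e+01  1.89398432e+01  6.96998929e+01 -3.02780695e-03
  9.13810833e+01  8.21190301e+00] (array([0.58, 0.22, 0.46]), array([-0.   ,  0.   ,  0.007]))
```

View pics/wrist1.png

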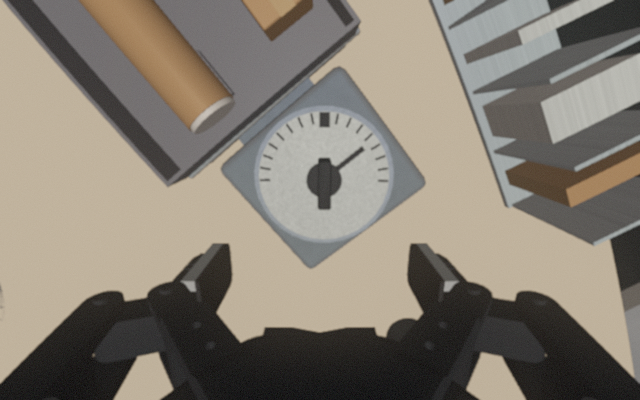

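The wrist view shows the dial centred near (324,174), the zero mark at (325,119), the pointer tip at (362,150) and the knob bar nearly vertical in the picture.

```bash
cat >> h.py <<'E'
def readdial(C,im,c0,pr=(.028,.045),zr=(.050,.058)):
    "dial centre, angle of zero and of pointer in world (deg), from dark pixels in rings on the card"
    h,w=im.shape[:2]; g=im.astype(int).max(2); v,u=np.mgrid[0:h,0:w]
    P=plane(C,np.c_[u.ravel(),v.ravel()],.089)[:,:2].reshape(h,w,2); hs=cv2.cvtColor(im,cv2.COLOR_RGB2HSV)
    near=np.hypot(*(P-c0).transpose(2,0,1))<.075
    m=(near&(hs[...,1]<38)&(g>120)).astype(np.uint8); m=cv2.morphologyEx(m,cv2.MORPH_OPEN,np.ones((3,3)))
    hl=cv2.convexHull(max(cv2.findContours(m,0,2)[0],key=cv2.contourArea)).reshape(-1,2)
    c,rad=cv2.minEnclosingCircle(plane(C,hl,.089)[:,:2].astype(np.float32)); ce=cv2.fitEllipse(hl)[0]; c=plane(C,ce,.089)[0,:2]
    d=P-c; r=np.hypot(d[...,0],d[...,1]); out=[c,rad,ce]
    for lo,hi in(zr,pr):
        k=((r>lo)&(r<hi)&(g<75)).astype(np.uint8); n,l,st,_=cv2.connectedComponentsWithStats(k,connectivity=8)
        i=1+np.argmax(st[1:,4]); q=d[l==i].mean(0); out+=[np.degrees(np.arctan2(q[1],q[0])),st[i,4]]
    return out
E
python3 - <<'E'
from h import *
import pickle; C=pickle.load(open("C1.pkl","rb")); im=np.load("wrist1.npy"); T=cam("top")
r=readdial(C,im,np.array([.65,-.1365])); print(r)
print("dial tri",tri(C,r[2],T,[371.1,181]))
g=im.max(2); 
# knob top: dark blob in wrist near the centre
x0,y0=300,150; m=(g[150:220,300:350]<50).astype(np.uint8); m=cv2.erode(m,np.ones((3,3)))
P=max(cv2.findContours((g[150:220,300:350]<45).astype(np.uint8),0,2)[0],key=cv2.contourArea)
print(cv2.boundingRect(P),cv2.minAreaRect(P+np.array([300,150])))
kc=[323.8,184]; print("knob top plane",plane(C,[kc,[324,157],[324,209]],.122))
c=r[0]; print(togo([c[0],c[1],.4],r[3]))
E
```

```text
[array([ 0.65242158, -0.13148402]), 0.07505688816308975, (320.816162109375, 176.32008361816406), np.float64(59.79871619809603), np.int32(61), np.float64(-110.44544866259751), np.int32(49)]
dial tri [ 0.65185256 -0.13532878  0.08094686]
(27, 10, 1, 1) ((327.0, 160.0), (0.0, 0.0), 0.0)
knob top plane [[ 0.65448204 -0.13288431  0.122     ]
 [ 0.66526039 -0.11203254  0.122     ]
 [ 0.64434013 -0.15325729  0.122     ]]
(array([1.14, 0.21, 0.46]), array([-0.   ,  0.   ,  0.053]))
```

```bash
sed -i 's/<.075$/<.070/; s/(hs\[...,1\]<38)&(g>120)/(hs[...,1]<38)\&(g>165)/' h.py
python3 - <<'E'
from h import *
import pickle; C=pickle.load(open("C1.pkl","rb")); im=np.load("wrist1.npy"); T=cam("top")
for p in((290,200),(260,150),(240,170),(325,119),(360,151),(323,185),(324,165),(230,230),(312,180)): print(p,im[p[1],p[0]],end=' ')
c=plane(C,[324.5,173.5],.089)[0]; print(c)
r=readdial(C,im,c[:2]); print(r)
a=plane(C,[[325,119],[362,150]],.089)-c; print(np.degrees(np.arctan2(a[:,1],a[:,0])),np.hypot(a[:,0],a[:,1]))
print("dial tri",tri(C,r[2],T,[371.1,181]))
E
```

```text
(290, 200) [181 182 174] (260, 150) [147 154 159] (240, 170) [121 124 128] (325, 119) [66 64 63] (360, 151) [64 63 59] (323, 185) [65 65 60] (324, 165) [66 65 64] (230, 230) [191 178 156] (312, 180) [68 68 66] [ 0.65688615 -0.13063226  0.089     ]
[array([ 0.65583581, -0.13137279]), 0.06497611850500107, (323.8825988769531, 174.65042114257812), np.float64(62.96031331691927), np.int32(58), np.float64(-116.57097826850878), np.int32(62)]
[62.58811618  5.42223509] [0.05153283 0.04240164]
dial tri [ 0.65454788 -0.13709994  0.06988082]
```

jog_arm:
  plan:
    - [[0.6,0.23,1.5,0,0,0,1],[0.6,0.23,1.5,0,0,0,1],[0,0,1.5,0,0,0,1],[0,0,0,0,0,0,1],[0,0,0,0,0,0,1]]

```text
t: 3.53
ee_pos: [0.6549, -0.1322, 0.3597]
orientation: [-179.9, 0.0, 62.8]
wrist_force: [-0.4, -0.3, 0.7]
opening: 0.0856
finger_force: 0.0
```

```bash
sed -i 's/pr=(.028,.045)/pr=(.034,.047)/' h.py
python3 - <<'E'
from h import *
import pickle; C1=pickle.load(open("C1.pkl","rb")); i1=np.load("wrist1.npy")
C=cam("wrist"); im=camera("wrist"); save("wrist2",im); np.save("wrist2.npy",im); pickle.dump(C,open("C2.pkl","wb"))
c=np.array([.655,-.132]); r1=readdial(C1,i1,c); r=readdial(C,im,c); print(r1);print(r); print("tri",tri(C1,r1[2],C,r[2]))
it=np.load("top0.npy"); T=cam("top"); g=it.max(2).astype(int); print(it[190,362],it[205,372],it[175,346])
try: rt=readdial(T,it,c); print(rt,"tri",tri(T,rt[2],C,r[2]))
except Exception as e: print(e)
print(get_obs()["ee_pos"])
E
```

```text
[array([ 0.65583581, -0.13137279]), 0.06497611850500107, (323.8825988769531, 174.65042114257812), np.float64(62.96031331691927), np.int32(58), np.float64(7.559122593169843), np.int32(22)]
[array([ 0.65665666, -0.13020825]), 0.06607186794281006, (319.5279541015625, 196.5288848876953), np.float64(63.34791051223876), np.int32(74), np.float64(-118.1301740905191), np.int32(67)]
tri [ 0.6544719  -0.13451471  0.07101853]
[159 159 151] [ 98 103 113] [ 91  99 106]
[array([ 0.65796477, -0.10717124]), 0.010837155394256115, (360.3157958984375, 178.15789794921875), np.float64(101.83107802175329), np.int32(51), np.float64(-99.23736021656049), np.int32(50)] tri [ 0.65637664 -0.11487735  0.10943767]
[ 0.6550158  -0.13222184  0.36063477]
```

View pics/wrist2.png

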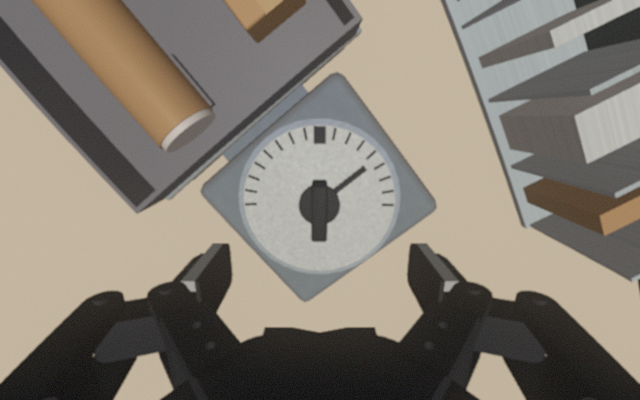

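Wrist view 2 shows the knob bar vertical at column 319.5 (rows 180–240), midway between the pads. The zero mark is at (320,134), the pointer tip at (364,169) and the dial centre at (319.5,196.5).

```bash
python3 - <<'E'
s=open('h.py').read()
s=s.replace("k=((r>lo)&(r<hi)&(g<75))","ang=np.degrees(np.arctan2(d[...,1],d[...,0])); k=((r>lo)&(r<hi)&(g<(75 if lo==zr[0] else 110))&((lo==zr[0])|(np.abs((ang-out[3 if len(out)>3 else 1]-180+180)%360-180)<150)))")
open('h.py','w').write(s)
E
python3 - <<'E'
from h import *
import pickle
c=np.array([.655,-.132]); 
for k in(1,2):
    C=pickle.load(open(f"C{k}.pkl","rb")); im=np.load(f"wrist{k}.npy"); r=readdial(C,im,c); print(r, "turn rad",np.radians(r[3]-r[5]))
    g=im.max(2).astype(int); u,v=map(int,r[2]); m=(g[v-35:v+60,u-6:u+7]<90); rows=np.where(m.mean(1)>.4)[0]+v-35; cols=np.where((g[rows[-1]-6,u-20:u+20]<100))[0]+u-20
    print(rows[0],rows[-1],cols, plane(C,[[cols.mean(),(rows[0]+rows[-1])/2],[u,rows[0]],[u,rows[-1]]],.122).round(4).tolist())
print(get_obs()["ee_pos"])
E
```

```text
[array([ 0.65583581, -0.13137279]), 0.06497611850500107, (323.8825988769531, 174.65042114257812), np.float64(62.96031331691927), np.int32(58), np.float64(7.316987072825175), np.int32(44)] turn rad 0.9711592497208119
159 208 [318 319 320 321 322 323 324 325 326 327 328 329] [[0.6545, -0.1324, 0.122], [0.6637, -0.1132, 0.122], [0.644, -0.152, 0.122]]
[array([ 0.65665666, -0.13020825]), 0.06607186794281006, (319.5279541015625, 196.5288848876953), np.float64(63.34791051223876), np.int32(74), np.float64(-118.62841781519116), np.int32(87)] turn rad 3.176086090003878
181 240 [312 313 314 315 316 317 318 319 320 321 322 323 324 325] [[0.6552, -0.1314, 0.122], [0.6656, -0.112, 0.122], [0.6449, -0.1524, 0.122]]
[ 0.6550158  -0.13222184  0.36063477]
```

jog_arm:
  plan:
    - [[0.07,0,1.5,0,0,0,1],[0,0,1.5,0,0,0,1],[0,0,1.5,0,0,0,1],[0,0,1.5,0,0,0,1],[0,0,1.5,0,0,0,1],[0,0,1.0,0,0,0,1],[0,0,0.6,0,0,0,1],[0,0,0,0,0,0,1]]
  force: 30

```text
t: 4.25
ee_pos: [0.6555, -0.1312, 0.2683]
orientation: [-180.0, 0.0, 62.8]
wrist_force: [-0.4, 0.4, -0.2]
opening: 0.0852
finger_force: 0.0
```

jog_arm:
  plan:
    - [[0,0,0,0,0,0,-1],[0,0,0,0,0,0,-1],[0,0,0,0,0,0,-1],[0,0,0,0,0,0,-1],[0,0,0,0,0,0,-1],[0,0,0,0,0,0,-1],[0,0,0,0,0,0,-1],[0,0,0,0,0,0,-1],[0,0,0,0,0,0,-1],[0,0,0,0,0,0,-1]]
  force: 30

```text
t: 5.08
ee_pos: [0.6553, -0.1305, 0.2716]
orientation: [180.0, -0.0, 62.9]
wrist_force: [-17.7, 7.6, 30.5]
opening: 0.0114
finger_force: 35.3
```

jog_arm:
  plan:
    - [[0,0,-0.2,0,0,0,-0.5],[0,0,-0.3,0,0,0,-0.5],[0,0,0,0,0,0,-0.5],[0,0,0,0,0,0,-0.5]]

```text
t: 5.42
ee_pos: [0.6557, -0.131, 0.2738]
orientation: [180.0, -0.0, 62.8]
wrist_force: [-0.7, 0.2, -1.1]
opening: 0.021
finger_force: 0.0
```

Run:
```python
from h import *
o=get_obs(); print(o["t"],o["ee_pos"],o["orientation"],o["opening"],o["wrist_force"],o["ft_torque"])
```

```text
5.4167 [ 0.65572622 -0.13102646  0.27381605] [ 1.79988167e+02 -8.73089801e-03  6.28394188e+01] 0.020970681228651738 [-0.71195601  0.18698138 -1.12911455] [-0.02134947 -0.01669479  0.05062093]
```

jog_arm:
  plan:
    - [[0,-0.06,0,0,0,0,-0.5],[0,0,0,0,0,0,-1],[0,0,0,0,0,0,-1],[0,0,0,0,0,0,-1],[0,0,0,0,0,0,-1],[0,0,0,0,0,0,-1]]
  force: 30

```text
t: 5.92
ee_pos: [0.6551, -0.1307, 0.2735]
orientation: [-180.0, -0.0, 62.8]
wrist_force: [-0.8, 0.8, -1.3]
opening: 0.0108
finger_force: 33.4
```

Clean grip. I'll turn the knob about 0.95 rad clockwise (positive about the tool's z axis).

jog_arm:
  plan:
    - [[0,0,0,0,0,0.095,-1],[0,0,0,0,0,0.095,-1],[0,0,0,0,0,0.095,-1],[0,0,0,0,0,0.095,-1],[0,0,0,0,0,0.095,-1],[0,0,0,0,0,0.095,-1],[0,0,0,0,0,0.095,-1],[0,0,0,0,0,0.095,-1],[0,0,0,0,0,0.095,-1],[0,0,0,0,0,0.095,-1]]

```text
t: 6.75
ee_pos: [0.6562, -0.1327, 0.2736]
orientation: [179.7, -0.2, 8.1]
wrist_force: [21.8, -23.5, -15.4]
opening: 0.0114
finger_force: 31.6
```

jog_arm:
  plan:
    - [[0,0,0,0,0,0,-1],[0,0,0,0,0,0,-1],[0,0,0,0,0,0,-1]]

```text
t: 7.0
ee_pos: [0.6562, -0.1328, 0.2736]
orientation: [179.7, -0.2, 8.3]
wrist_force: [20.9, -21.8, -15.2]
opening: 0.0114
finger_force: 31.6
```

Run:
```python
from h import *
o=get_obs(); print(o["t"],o["ee_pos"],o["orientation"],o["opening"],o["wrist_force"],o["ft_torque"])
C=cam("wrist"); im=camera("wrist"); save("wrist3",im); np.save("wrist3.npy",im)
import pickle; pickle.dump(C,open("C3.pkl","wb"))
```

```text
7.0 [ 0.65621967 -0.13277766  0.27361269] [179.71682751  -0.23307604   8.33849056] 0.011366144670979331 [ 20.91786093 -21.76016846 -15.23748371] [-3.49861114 -3.34739094  0.07894767]
```

View pics/wrist3.png

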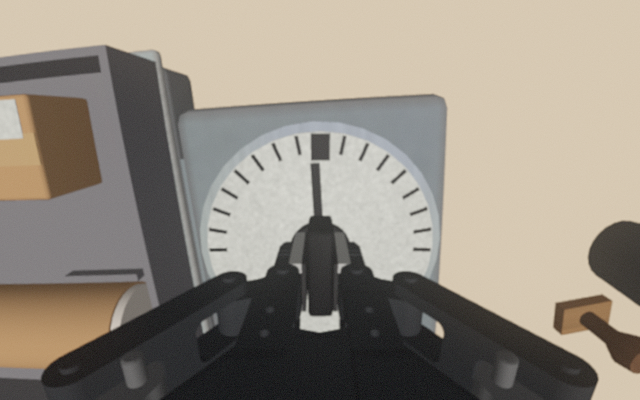

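Wrist view 3 shows the knob gripped, the zero mark at (320,147) and the pointer tip at about (315.5,165), so the pointer is slightly anticlockwise of zero. I'll measure the difference.

```bash
cat >> h.py <<'E'
def fine(C,im,c0,zg):
    "zero and pointer angle (deg); centre from the ring edge; zg = rough direction of zero (deg)"
    from scipy.optimize import least_squares
    th=np.radians(np.arange(zg-80,zg+80,2)); rr=np.arange(.052,.075,.0003); E=[]
    samp=lambda P:cv2.remap(im.max(2).astype(np.float32),*[a.astype(np.float32).reshape(1,-1) for a in proj(C,np.c_[P,np.full(len(P),.089)]).T],cv2.INTER_LINEAR).ravel()
    sat=lambda P:cv2.remap(im[...,2].astype(np.float32)-im[...,0],*[a.astype(np.float32).reshape(1,-1) for a in proj(C,np.c_[P,np.full(len(P),.089)]).T],cv2.INTER_LINEAR).ravel()
    for t in th:
        g=samp(c0+rr[:,None]*[np.cos(t),np.sin(t)]); g=cv2.GaussianBlur(g.reshape(-1,1),(1,9),0).ravel(); k=np.argmin(np.gradient(g)[8:-4])+8; E.append(c0+rr[k]*np.array([np.cos(t),np.sin(t)]))
    E=np.array(E); f=least_squares(lambda q:np.hypot(E[:,0]-q[0],E[:,1]-q[1])-q[2],[*c0,.064],loss='soft_l1',f_scale=.001); c=f.x[:2]
    def dark(rs,lo,hi):
        a=np.arange(lo,hi,.2); o=[]
        for r in rs:
            g=samp(c+r*np.c_[np.cos(np.radians(a)),np.sin(np.radians(a))]); w=np.clip(np.percentile(g,85)-20-g,0,None); w[w<.4*w.max()]=0; o.append((a*w).sum()/w.sum())
        return np.round(o,1)
    return f.x.round(4),dark,dark(np.arange(.051,.0575,.0015),zg-11,zg+11)
E
python3 - <<'E'
from h import *
import pickle; c=np.array([.6555,-.1315])
for k,zg,pg in((2,63,7),(1,63,7),(3,8.3,8.3)):
    C=pickle.load(open(f"C{k}.pkl","rb")); im=np.load(f"wrist{k}.npy")
    f,dark,z=fine(C,im,c,zg); print(k,f,z,dark(np.arange(.030,.046,.003),pg-16,pg+16))
E
```

```text
2 [ 0.6542 -0.1338  0.0682] [62.5 62.4 62.8 62.8 62.9] [10.  10.2 10.2 10.3 10.6 10.5]
1 [ 0.6541 -0.134   0.0683] [62.4 62.4 62.7 62.6 62.7] [10.5 10.5 10.7 10.6 10.8 10.8]
3 [ 0.6551 -0.1343  0.0676] [8.3 8.2 8.2 8.2 8.3] [12.  11.8 12.  11.9 11.8 11.9]
```

jog_arm:
  plan:
    - [[0.04,0.06,0,0,0,-0.032,-1],[0,0,0,0,0,-0.031,-1],[0,0,0,0,0,0,-1],[0,0,0,0,0,0,-1]]

```text
t: 7.38
ee_pos: [0.6564, -0.1328, 0.2736]
orientation: [179.8, -0.2, 12.0]
wrist_force: [15.9, -15.8, -11.1]
opening: 0.0116
finger_force: 32.2
```

Run:
```python
from h import *
C=cam("wrist"); im=camera("wrist"); o=get_obs(); print(o["t"],o["ee_pos"],o["orientation"],o["wrist_force"])
f,dark,z=fine(C,im,np.array([.6555,-.1325]),12); print(f,z,dark(np.arange(.030,.046,.003),-4,28))
```

```text
7.4333 [ 0.65642306 -0.13279796  0.27358071] [ 1.79780467e+02 -1.58716333e-01  1.19757081e+01] [ 16.19161619 -16.55362516 -10.49338828]
[ 0.6551 -0.134   0.0676] [11.8 11.9 12.  12.  12. ] [11.2 11.3 11.2 11.3 11.4 11.4]
```

jog_arm:
  plan:
    - [[0,0,0,0,0,0.01,-1],[0,0,0,0,0,0,-1],[0,0,0,0,0,0,-0.4],[0,0,0,0,0,0,-0.4],[0,0,0,0,0,0,-0.4],[0,0,-1.5,0,0,0,-0.4],[0,0,-2,0,0,0,1],[0,0,-2,0,0,0,1],[0,0,-2,0,0,0,1],[0,0,-1.5,0,0,0,1]]

```text
t: 8.27
ee_pos: [0.6556, -0.131, 0.3657]
orientation: [180.0, -0.1, 11.5]
wrist_force: [-0.4, -0.3, 0.5]
opening: 0.0729
finger_force: 0.0
```

jog_arm:
  plan:
    - [[0,0,0,0,0,0,1],[0,0,0,0,0,0,1],[0,0,0,0,0,0,1]]

```text
t: 8.52
ee_pos: [0.6555, -0.1311, 0.3628]
orientation: [-180.0, 0.0, 11.5]
wrist_force: [-0.4, -0.1, -1.1]
opening: 0.0855
finger_force: 0.0
```

Run:
```python
from h import *
import pickle
C=cam("wrist"); im=camera("wrist"); save("wrist4",im); np.save("wrist4.npy",im); pickle.dump(C,open("C4.pkl","wb"))
o=get_obs(); print(o["t"],o["ee_pos"],o["orientation"],o["wrist_force"])
f,dark,z=fine(C,im,np.array([.6555,-.1325]),12); print(f,z,dark(np.arange(.030,.046,.003),-4,28))
```

```text
8.5667 [ 0.65550173 -0.1311403   0.36254565] [-1.79947821e+02  7.66396506e-02  1.14521185e+01] [-0.67095098 -0.338206   -0.35907984]
[ 0.6546 -0.1342  0.0682] [11.4 11.3 11.8 11.9 11.8] [11.4 11.5 11.5 11.5 11.6 11.5]
```

View pics/wrist4.png

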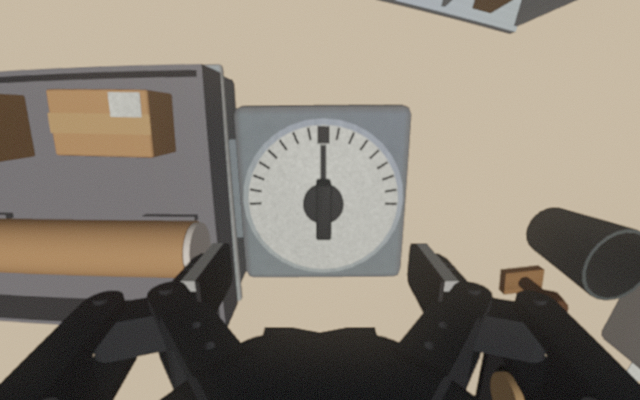

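Wrist view 4 shows the pointer at (323,145) in line with the zero mark at (323,134), so the scale reads zero with the knob released. Next I'll go to the tube.

jog_arm:
  plan:
    - [[-0.45,-2.36,-0.4,0,0,0,1],[-0.45,-2.36,-0.4,0,0,0,1],[-0.45,-2.36,-0.4,0,0,0,1],[-0.45,-2.36,-0.4,0,0,0,1],[-0.45,-2.36,-0.4,0,0,0,1],[-0.45,-2.36,-0.4,0,0,0,1],[-0.45,-2.36,-0.4,0,0,0,1],[-0.45,-2.36,-0.4,0,0,0,1],[-0.45,-2.36,-0.4,0,0,0,1],[-0.45,-2.36,-0.4,0,0,0,1]]

```text
t: 9.4
ee_pos: [0.564, 0.0922, 0.4029]
orientation: [-180.0, 0.1, 11.4]
wrist_force: [0.2, 0.1, -0.3]
opening: 0.0856
finger_force: 0.0
```

jog_arm:
  plan:
    - [[0,0,0,0,0,-0.112,1],[0,0,0,0,0,-0.112,1],[0,0,0,0,0,-0.112,1],[0,0,0,0,0,-0.112,1],[0,0,0,0,0,-0.112,1],[0,0,0,0,0,-0.112,1],[0,0,0,0,0,-0.112,1]]

```text
t: 9.98
ee_pos: [0.5646, 0.0912, 0.4027]
orientation: [-179.9, 0.0, 56.7]
wrist_force: [0.3, -0.0, -0.6]
opening: 0.0853
finger_force: 0.0
```

jog_arm:
  plan:
    - [[0,0,0,0,0,-0.112,1],[0,0,0,0,0,-0.112,1],[0,0,0,0,0,-0.112,1],[0,0,0,0,0,-0.112,1],[0,0,0,0,0,-0.112,1],[0,0,0,0,0,-0.112,1],[0,0,0,0,0,-0.108,1],[0,0,0,0,0,0,1],[0,0,0,0,0,0,1],[0,0,0,0,0,0,1]]

```text
t: 10.82
ee_pos: [0.5647, 0.0911, 0.4033]
orientation: [-180.0, -0.0, 100.8]
wrist_force: [0.3, 0.0, 0.5]
opening: 0.0855
finger_force: 0.0
```

Run:
```python
from h import *
import pickle
C=cam("wrist"); im=camera("wrist"); save("wrist5",im); np.save("wrist5.npy",im); pickle.dump(C,open("C5.pkl","wb"))
o=get_obs(); print(o["t"],o["ee_pos"],o["orientation"])
```

```text
10.8667 [0.56466799 0.09112678 0.40337281] [-1.79971557e+02 -1.27152616e-02  1.00870800e+02]
```

View pics/wrist5.png

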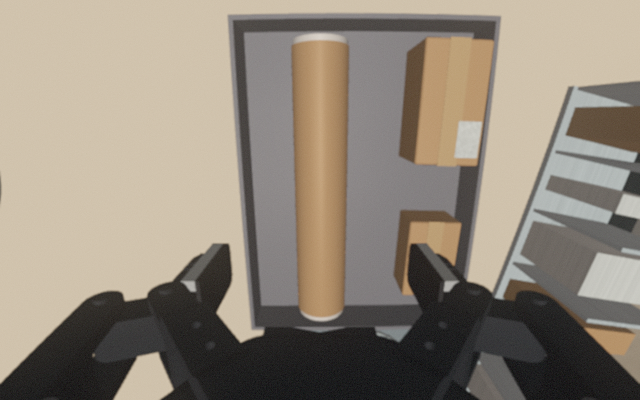

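Wrist view 5 shows the tube vertical at column ~320, midway between the pads (230 and 408), with its ends at rows ~35 and ~320. The cartons are clear on the right.

Run:
```python
from h import *
import pickle
C=pickle.load(open("C5.pkl","rb")); im=np.load("wrist5.npy"); hs=cv2.cvtColor(im,cv2.COLOR_RGB2HSV)
m=((hs[...,1]>85)&(hs[...,2]>80)).astype(np.uint8)[25:325,280:365]
c=max(cv2.findContours(m,0,2)[0],key=cv2.contourArea).reshape(-1,2)+[280,25]; print(cv2.boundingRect(c),cv2.minAreaRect(c))
rows=range(60,300,40); mid=[(np.mean(np.where(m[r-25])[0])+280,r) for r in rows]
A=plane(C,mid,.095)[:,:2]; v=cv2.fitLine(A.astype(np.float32),2,0,.01,.01).ravel(); print("yaw of axis",np.degrees(np.arctan2(v[1],v[0])),v[2:])
col=[c[abs(c[:,0]-320)<3][:,1].min(),c[abs(c[:,0]-320)<3][:,1].max()]
e=plane(C,[[320,col[0]],[320,col[1]]],.12); print(col,e,e.mean(0),np.linalg.norm(e[0]-e[1]))
# along-axis middle, then foot on axis line
n=np.array([v[0],v[1]]); t=(e.mean(0)[:2]-v[2:])@n; p=v[2:]+t*n; print("middle",p,"height tri with top view",tri(C,proj(C,[p[0],p[1],.095])[0],cam("top"),[286.4,211.5]))
print(togo([p[0],p[1],.252],np.degrees(np.arctan2(n[1],n[0]))%180))
```

```text
(292, 41, 56, 275) ((319.5, 178.0), (274.0, 55.0), 90.0)
yaw of axis -78.7739 [0.5617538  0.11492018]Traceback (most recent call last):
  File "<stdin>", line 8, in <module>
    return umr_minimum(a, axis, None, out, keepdims, initial, where)
ValueError: zero-size array to reduction operation minimum which has no identity
```

Run:
```python
from h import *
import pickle
C=pickle.load(open("C5.pkl","rb")); im=np.load("wrist5.npy"); hs=cv2.cvtColor(im,cv2.COLOR_RGB2HSV)
m=((hs[...,1]>85)&(hs[...,2]>80))
rr=np.where(m[25:325,316:325].mean(1)>.5)[0]+25; col=[rr.min()-.5,rr.max()+.5]
e=plane(C,[[320,col[0]],[320,col[1]]],.12); print(col,e,np.linalg.norm(e[0]-e[1]))
n=np.array([np.cos(np.radians(101.226)),np.sin(np.radians(101.226))]); q=np.array([0.56175,.11492]); p=q+((e.mean(0)[:2]-q)@n)*n
print("middle",p,togo([p[0],p[1],.252],101.2))
for s in(-.12,0,.12): print(proj(C,[*(p+s*n),.12]))
print("tri",tri(C,proj(C,[*p,.095])[0],cam("top"),[286.4,211.5]))
```

```text
[np.float64(40.5), np.float64(315.5)] [[ 0.54230569  0.21418779  0.12      ]
 [ 0.58937983 -0.03069759  0.12      ]] 0.24936884862436204
middle [0.56633047 0.0918419 ] (array([ 0.04,  0.18, 15.14]), array([-0.   , -0.   , -0.006]))
[[321.22634438 311.51210399]]
[[320.57243919 194.74946236]]
[[319.71428431  46.90517096]]
tri [0.56532615 0.0919066  0.09359483]
```

jog_arm:
  plan:
    - [[0.04,0.1,2,0,0,-0.006,1],[0,0,2,0,0,0,1],[0,0,2,0,0,0,1],[0,0,2,0,0,0,1],[0,0,2,0,0,0,1],[0,0,2,0,0,0,1],[0,0,1.5,0,0,0,1],[0,0,1,0,0,0,1],[0,0,0.4,0,0,0,1],[0,0,0,0,0,0,1]]

```text
t: 11.7
ee_pos: [0.5655, 0.0917, 0.2542]
orientation: [-179.9, -0.0, 101.3]
wrist_force: [0.9, -0.7, -0.0]
opening: 0.0854
finger_force: 0.0
```

jog_arm:
  plan:
    - [[0,0,0,0,0,0,0.5],[0,0,0,0,0,0,0.2],[0,0,0,0,0,0,-1],[0,0,0,0,0,0,-1],[0,0,0,0,0,0,-1],[0,0,0,0,0,0,-1],[0,0,0,0,0,0,-1],[0,0,0,0,0,0,-1]]
  force: 40

```text
t: 12.37
ee_pos: [0.5657, 0.0917, 0.2549]
orientation: [180.0, -0.0, 101.4]
wrist_force: [3.5, 0.1, 0.7]
opening: 0.0487
finger_force: 45.8
```

Well-centred grip with little side force. Lifting gently.

jog_arm:
  plan:
    - [[0,0,-0.2,0,0,0,-1],[0,0,-0.5,0,0,0,-1],[0,0,-0.8,0,0,0,-1],[0,0,-1,0,0,0,-1],[0,0,-1,0,0,0,-1],[0,0,-1,0,0,0,-1],[0,0,-1,0,0,0,-1],[0,0,-1,0,0,0,-1],[0,0,-1,0,0,0,-1],[0,0,-1,0,0,0,-1]]
  force: 50

```text
t: 13.2
ee_pos: [0.5655, 0.0917, 0.3408]
orientation: [180.0, -0.0, 101.4]
wrist_force: [0.1, -0.2, -4.6]
opening: 0.0485
finger_force: 52.3
```

jog_arm:
  plan:
    - [[0,0,-0.8,0,0,0,-1],[0,0,-0.5,0,0,0,-1],[0,0,-0.2,0,0,0,-1],[0,0,0,0,0,0,-1],[0,0,0,0,0,0,-1],[0,0,0,0,0,0,-1],[0,0,0,0,0,0,-1],[0,0,0,0,0,0,-1],[0,0,0,0,0,0,-1],[0,0,0,0,0,0,-1]]

```text
t: 14.03
ee_pos: [0.5656, 0.0917, 0.3546]
orientation: [-180.0, -0.0, 101.4]
wrist_force: [-0.0, -0.1, -4.6]
opening: 0.0489
finger_force: 52.3
```

Run:
```python
from h import *
o=get_obs(); print(o["t"],o["ee_pos"],o["orientation"],o["wrist_force"],o["ft_torque"],o["opening"],o["finger_force"])
s=camera("scene"); t=camera("top"); o=np.zeros((560,800,3),np.uint8)
a=s[90:300,215:425]; b=t[130:270,200:420]
o[:420,:420]=cv2.resize(a,(420,420)); o[:242,420:800]=cv2.resize(b,(380,242)); d=t[145:215,335:410]; o[250:560,440:772]=cv2.resize(d,(332,310),interpolation=cv2.INTER_CUBIC); save("lift",o)
```

```text
14.0333 [0.56556652 0.09169835 0.35464496] [-1.79991725e+02 -5.92176460e-03  1.01403451e+02] [-0.02796675 -0.059422   -4.62792658] [-0.01036695  0.01539974 -0.00558033] 0.04885941414788386 52.34799385070801
```

View pics/lift.png

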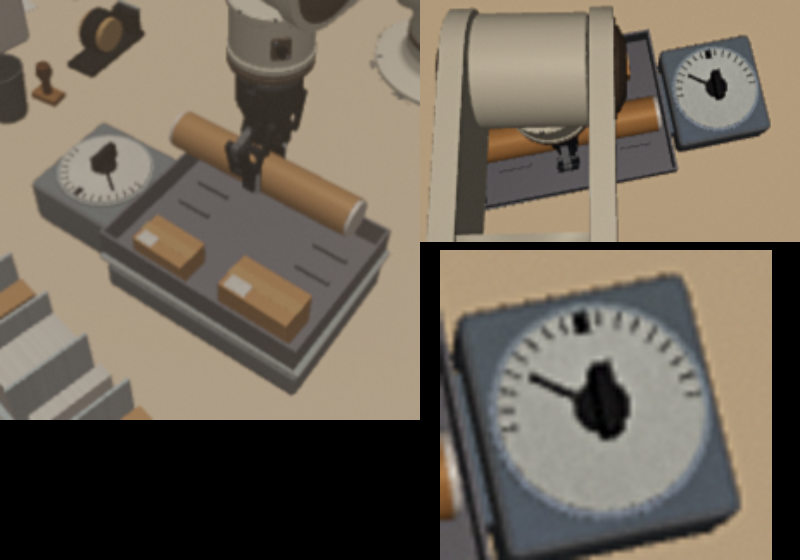

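The tube hangs level above the tote with both cartons in place. The pointer sits between the 4th and 5th mark anticlockwise of zero, about −460 g, which agrees with the 4.6 N at the wrist. Handing in.

```bash
python3 -c "from cell import hand_in; print(hand_in())"
```

```text
the job is handed in; nothing more can be done
None
```

The job is handed in: I zeroed the scale, then lifted the tube about 10 cm, held level and still above the tote; the dial reads about −460 g, matching the 4.6 N (about 470 g) at the wrist.

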